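Rack the last jewel case and latch the gate

TASK

Stand the flat grey jewel case that lies on the bench on its short end in the one empty channel of the wooden carrying rack, upright like the two cases already there, while the rack's gate is still open. Then, with your hand off the case, push the gate shut, without slamming it, until its sprung tongue has ridden over the strike and snapped in behind it. Do not knock over or push about the two stored cases or the other things on the bench.

Things in the scene. Friction and masses are not known exactly. Their poses are not given: they have to be found in the camera images.
- case: Flat closed grey jewel case, 100 x 64 x 26 mm, about 140 g, brass line round it; starts flat on the bench, z up. Origin: centre of the underside; x along its 100 mm, y along 64, z through 26. Either short end may be the foot. The jar stands about 108 mm from its centre beyond one short end, the bangle beyond the other; which is where varies.
- case_center (a point): Centre of the case's volume, 13 mm above its origin along its z.
- rack: Fixed wooden rack, open on top and in front. Origin: centre of underside; x to its back, y to its left, z up. Floor 220 mm wide, 10 thick. Back wall 100 mm high, inner face x +42; side walls 70 mm high, y +-100 to 110. Three bays 64 mm apart along y hold cases on end like books. A racked case has only 5 mm behind it to the back wall: grip it by its 26 mm thickness; top 110 mm over the bench.
- channel_c: The empty foot channel (left, middle or right bay): two pale ribs 66 mm long along its x, 14 high, 31 mm apart inside (for the 26 mm thickness). Origin: its middle, on the rack's floor, 10 mm above the bench; x to the rack's back, y across the channel, z up. A case standing right in it has its centre 50 mm above this point.
- stored_a_center (a point): Centre of a stored case, of the same kind and size as the case, already standing loose in its channel in another bay (centre 50 mm above the rack's floor, 60 mm above the bench, top 110 mm above the bench).
- stored_b_center (a point): Centre of the second stored case, standing in the third bay, as above.
- gate (a joint): Gate angle in rad: 0 shut, grows as it opens towards the robot, at most 1.7; starts at 0.8 to 1.4 and stays where left (friction 0.03 N m). Hinged at the rack's front left (+y) corner, vertical axis. At angle q it runs from the hinge along (-sin q, -cos q) in the rack's x, y; its outer face, the one to push, looks along (-cos q, sin q).
- gate_hinge (a point): Point on the gate's vertical hinge axis, at the gate's top edge, 92 mm above the bench; in the rack's frame x -58, y +108 mm. The gate is a plain panel 8 mm thick (4 mm either side of the axis plane), from 6 to 198 mm from the axis, and 14 to 92 mm above the bench.
- gate_top (a point): Point on the gate's top edge, 120 mm from the hinge axis, mid-thickness: push the outer face just under it; nearer the free edge a wide gripper may hit the strike.
- tongue (a joint): Brass spring tongue at the gate's free edge, 64 mm above the bench: 0 = out, up to 0.011 m pushed in. Sticks out 14 mm, flat outside, sloped 45 degrees on the rack side; spring 1 to 3 N. The steel strike is a lip (top 85 mm) on the rack's front right corner: met at about 0.08 rad of gate angle; once past, it snaps out and holds the gate within 0.02 rad. Takes 4 to 7 N 120 mm from the hinge.
- jar: Bystander: small upright glass jar with a metal lid, radius 22 mm, height 55 mm, near one short end of the case; origin centre of the underside.
- bangle: Bystander: steel bangle lying flat, outer radius 34 mm, 8 mm high, near the other short end of the case; origin at its centre on the bench.
- tool_pot: Bystander: steel pot, radius 31 mm, 88 mm high, with thin wooden tool handles to 118 mm; stands on the bench in front of the rack, to the right of the gate's swing; origin centre of the underside.
- tweezers: Bystander: steel tweezers lying flat about 100 mm to the right (-y) of the case's middle, roughly along it, 147 mm long, 8 mm high; origin at the middle.
- mandrel: Bystander: ring mandrel lying beyond the case, 260 mm long, 24 mm high; origin below its axis, 130 mm from the handle's end.
- bench_block: Bystander: square steel bench block, 65 x 65 x 22 mm, beyond the rack's right; origin centre of the underside.
- hammer: Bystander: small hammer lying at the right, 240 mm long; origin at its middle.

How it is judged:
On the way:
1. the case stands upright on its short end in the empty channel, let go, with the gate still open (horizontal distance between case_center and channel_c below 0.01 m and z of case_center in the frame of channel_c between 0.046 and 0.055 m and angle between the x axis of case and the z axis of channel_c, either way round below 0.1 rad and angle between the z axis of case and the y axis of channel_c, either way round below 0.12 rad and contact force between the fingers and case below 0.1 N and value of joint gate above 0.3 rad), for 0.2 s.
At the end, for the whole second after the job is handed in: Case at rest, let go, on a short end in the empty channel: centre within 10 mm of its middle, 46 to 55 mm above the rack floor, upright to 0.10 rad, square to 0.12 rad. Gate within 0.04 rad of shut, tongue sprung out (pressed in under 3 mm). Stored cases within 12 mm of their start (horizontal distance between case_center and channel_c below 0.01 m and z of case_center in the frame of channel_c between 0.046 and 0.055 m and angle between the x axis of case and the z axis of channel_c, either way round below 0.1 rad and angle between the z axis of case and the y axis of channel_c, either way round below 0.12 rad and distance of each of stored_a_center, stored_b_center from where it was at the start of the episode below 0.012 m and value of joint gate below 0.04 rad and value of joint tongue below 0.003 m and linear speed of case below 0.01 m/s); the robot touches nothing.
It fails at once if a bystander on the bench is pushed more than 30 mm (distance of any of jar, bangle, tool_pot, tweezers, mandrel, bench_block, hammer from where it was at the start of the episode above 0.03 m).
It fails at once if the jar or the tool pot is knocked over (angle between any of jar, tool_pot's own z axis and vertical above 0.5 rad).
It fails at once if one of the two stored cases is shifted more than 20 mm or tipped over (distance of any of stored_a_center, stored_b_center from where it was at the start of the episode above 0.02 m).
It fails at once if the gate is slammed (closing faster than 5 rad/s) (velocity of joint gate below -5 rad/s).
It also fails if it takes over 72 s, if anything falls off the work surface, if the arm or the gripper's body presses on something with over 40 N, if the wrist force passes 120 N, or if a joint passes its speed limit or range.

ROBOT

A 7-joint arm with a two-finger parallel gripper is mounted at the origin on the work surface. World frame = base frame: x ahead of the robot, y to its left, z up, the work surface at z = 0. Lengths are in m, angles in rad, forces in N, time in s.
With the tool pointing down it reaches from about 0.4 to 0.875 m from the base axis. Payload 19.3 kg.
Tool frame: the origin (TCP) lies midway between the tips of the shut fingers; the grasp point (between the pads) lies 19 mm behind it (manip.grasp_offset is the distance from the TCP to the grasp point, in m); z points along the fingers, y is the line along which they close (so a half turn about z gives the same grasp; the last joint's range is limited). The gripper opens to 85 mm and grips with 20 to 120 N. Pads are 22 mm wide; open, the fingers measure 114 mm over their backs; the gripper's body (76 mm by 85 mm) begins 54 mm behind the grasp point. The pads swing forward as they close: fully open they stand 13 mm farther back than shut.
Start: joints at [1.095, 0.521, -0.036, 1.599, 0.021, 1.021, -0.113], TCP at [0.247, -0.574, 0.231] pointing down, gripper open.
Joint ranges: [-2.91, 2.91], [-0.3, 2.13], [-1.5, 1.42], [0.17, 2.43], [-1.26, 4.41], [0.16, 1.93], [-2.52, 2.52]. Speed limits (rad/s): [1.89, 1.89, 2.39, 2.39, 3.01, 3.01, 3.01].

INTERFACE

Orientations are given as a rotation vector (axis times angle).
In Python, from bench import manip gives the robot as it stands.
- The arm moves only by the tool apply_moves, never from a script. Its argument "rows" is a list of rows, each an object with "xyz": the shift along the tool's x, y, z in m, a list of three; "rotation": the turn, a rotation vector about the tool's x, y, z in degrees, a list of three; "hand": the finger opening in m, from 0 to 0.0854. In form: [{"xyz": [tx, ty, tz], "rotation": [rx, ry, rz], "hand": hand}, ...]. A call has 1 to 12 rows; each row is the pose to reach, as a shift and turn from the pose commanded when the call began, along the tool's axes at that moment; what a row does not reach only later rows make up. A row lasts 1/12 s, in which the tool goes at most 41.7 mm and 7.16 degrees, less where a joint would pass 70% of its speed; a pose out of reach is approached as far as the arm can. A call with a gripper value outside its range is refused whole. The fingers move at their own pace and stop on an object; "force" is the grip in N (left out, the last holds). Time passes only in rows, so rows that repeat a pose let the fingers close. It gives the time, the measured TCP pose, the force, the opening and the grip force at its end, in the units of the state.
- manip.get_obs(): the state, without advancing time (a new reading comes with each control period).
- manip.capture(name): name is "side" or "top"; returns the picture (400x640x3 uint8, blue, green, red); there is no depth.
- manip.calibration(name): a dict with "camera_matrix" (3x3 intrinsics, pixels), "k1" (the pictures are not rectified: a ray, as slopes to the right and down, at radius r is drawn at 1 + k1 r^2 times it, then the intrinsics apply), "origin" and "rotation" of the camera in the world. Camera axes: x right, y up, looking along -z (the intrinsics and any distortion apply to the point x, -y, -z); pixel columns grow to the right and rows downward; lengths in m; the calibration is good to about 2 mm. A picture is of the moment at which its call begins. calibration takes no time and is no camera call.
- manip.finish_job(): hands the job in; it is judged then, once.
The state is a dict: "time": time; "joint_pos": joint angles; "dq": joint speeds; "joint_torque": joint torques, N m; "tcp_pos": TCP position; "tcp_rot": TCP orientation; "ft_force": force on the tool from outside, world axes, zero at the start; "ft_torque": the same for the moment, N m; "finger_gap": opening from 0.0 (shut) to 1.0 (fully open); "grip_force": force on a finger pad.
Only numpy, scipy, OpenCV 4.12 (cv2) and the standard library are available. Lean on these libraries where they do the work, as an engineer would, in place of code of your own. Each camera call takes 0.05 s, during which the arm holds its last target. There are 200 camera calls.

## Working session

There is one attempt and no reset: what is moved stays moved. The work goes in short steps, Python scripts to look and compute and a tool call to move; the robot and the scene stay as the last step left them, time stands still between calls to the robot, and variables do not carry over. Pictures are saved under pics/ and viewed, at most 10 in all, crops included, and the job is handed in when it is done.

Besides the shell and the picture viewer there is one more tool, called after "Call:" as name(argument=value, ...), one argument or row to a line, values as JSON. apply_moves: Moves the arm, as the interface text tells. Its arguments: {"type":"object","properties":{"rows":{"type":"array","items":{"type":"object","properties":{"xyz":{"type":"array","items":{"type":"number"}},"rotation":{"type":"array","items":{"type":"number"}},"hand":{"type":"number"}}}},"force":{"type":"number"}},"required":["rows"]}

```bash
mkdir -p pics; ls; python3 - <<'E'
from bench import manip
import cv2
for n in("side","top"):
    cv2.imwrite(f"pics/{n}0.png",manip.capture(n)); print(manip.calibration(n))
print(manip.get_obs(), manip.grasp_offset)
E
```

```text
pics
{'camera_matrix': array([[388.53388711,   0.        , 316.63772012],
       [  0.        , 388.53388711, 203.63261214],
       [  0.        ,   0.        ,   1.        ]]), 'k1': 0.026197464487051018, 'origin': array([ 1.23255246, -0.57746453,  0.76851731]), 'rotation': array([0.79804245, 0.40852266, 0.8717105 ])}
{'camera_matrix': array([[423.91632849,   0.        , 325.21866588],
       [  0.        , 423.91632849, 199.97615794],
       [  0.        ,   0.        ,   1.        ]]), 'k1': -0.09042657596132171, 'origin': array([ 0.36948095, -0.08080544,  1.15171369]), 'rotation': array([ 0.15851266, -0.17325172, -1.61512747])}
{'time': 0.1, 'joint_pos': array([ 1.09474343,  0.52196722, -0.03633698,  1.59993074,  0.02119161,
        1.02107273, -0.11279522]), 'dq': array([-0.00097751, -0.00083129,  0.00094319, -0.00100843, -0.00022128,
       -0.00070439,  0.0008542 ]), 'joint_torque': array([ 5.59825567e-03, -9.28480625e+01,  1.98515542e+00, -3.70532835e+01,
        1.81739306e-02,  5.26330783e-03,  2.73915555e-05]), 'tcp_pos': array([ 0.24661629, -0.57397559,  0.23078243]), 'tcp_rot': array([-3.07619049e+00, -6.32948216e-01,  3.99970961e-04]), 'ft_force': array([-0.23313349, -0.42246272, -0.03404   ]), 'ft_torque': array([-1.52777706e-02, -9.06108496e-05, -3.84970708e-03]), 'grip_force': 0.0, 'finger_gap': 0.9991777745582547} 0.0187
```

View pics/top0.png

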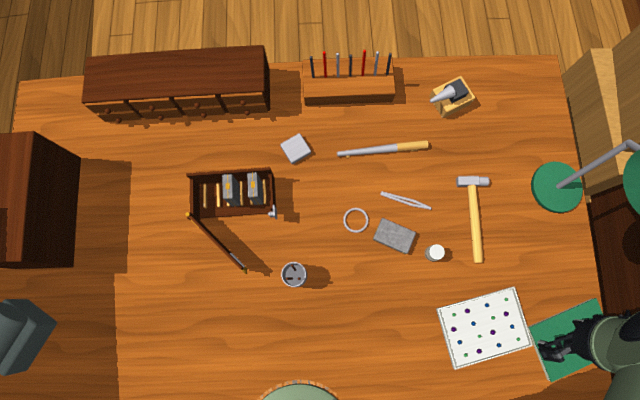

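View pics/side0.png

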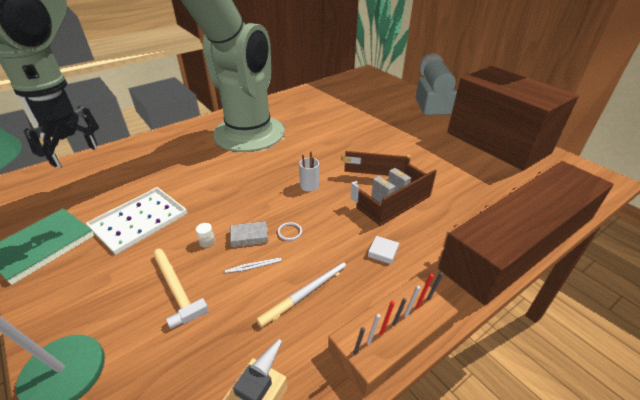

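The top view shows the rack at about (232,195) with its left bay empty and the gate open towards (243,268). The case is at (396,236), the bangle at (356,220), the jar at (436,252) and the pot at (293,275). Next I'll enlarge the rack and case.

```bash
cat > h.py <<'E'
import numpy as np, cv2
from scipy.spatial.transform import Rotation as R
from bench import manip
def ray(n,uv):
    c=manip.calibration(n); K=c['camera_matrix']
    uv=np.atleast_2d(np.array(uv,float))
    d=(uv-[K[0,2],K[1,2]])/[K[0,0],K[1,1]]
    s=d.copy()
    for _ in range(20): s=d/(1+c['k1']*(s**2).sum(1,keepdims=True))
    v=np.c_[s[:,0],-s[:,1],-np.ones(len(s))]
    return c['origin'],R.from_rotvec(c['rotation']).apply(v)
def onz(n,uv,z):
    o,v=ray(n,uv); return o+v*((z-o[2])/v[:,2])[:,None]
def proj(n,P):
    c=manip.calibration(n);K=c['camera_matrix']
    p=R.from_rotvec(c['rotation']).inv().apply(np.atleast_2d(P)-c['origin'])
    s=np.c_[p[:,0],-p[:,1]]/-p[:,2:3]
    s=s*(1+c['k1']*(s**2).sum(1,keepdims=True))
    return s*[K[0,0],K[1,1]]+[K[0,2],K[1,2]]
E
python3 - <<'E'
import cv2,numpy as np
t=cv2.imread('pics/top0.png')
a=cv2.resize(t[155:300,170:320],None,fx=5,fy=4.1379,interpolation=cv2.INTER_CUBIC)
a=cv2.resize(t[155:275,175:315],None,fx=5,fy=5,interpolation=cv2.INTER_CUBIC)
cv2.imwrite('pics/rack.png',a)
b=cv2.resize(t[190:270,330:460],None,fx=6,fy=6,interpolation=cv2.INTER_CUBIC)
cv2.imwrite('pics/case.png',b)
E
```

```text
(no output)
```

View pics/rack.png

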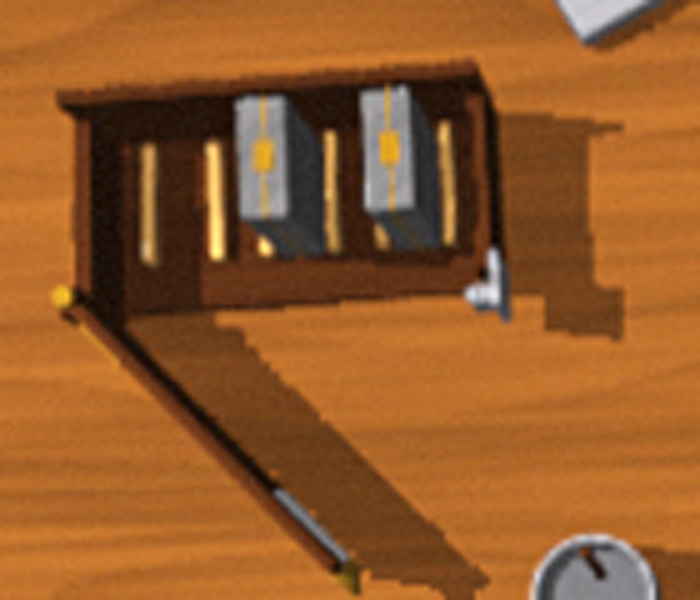

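View pics/case.png

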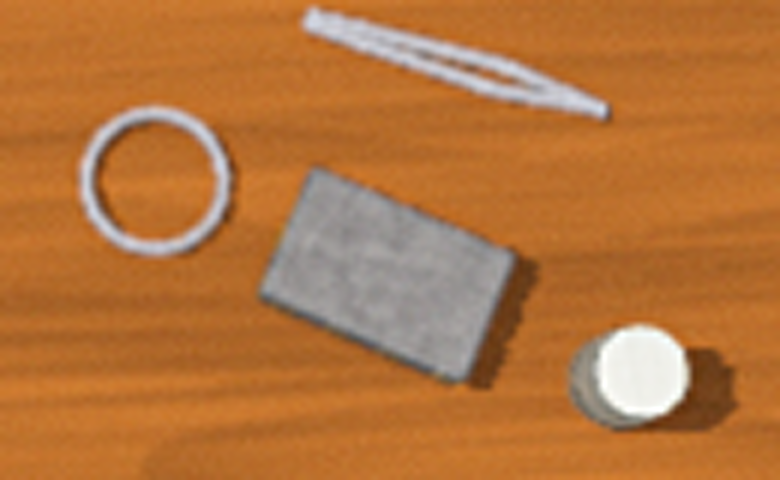

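The left bay is the empty one: its ribs are at crop (150,205) and (213,200), and the stored cases are in the middle and right bays. The gate runs from the hinge at (65,297) to its free edge at (345,570). The case corners are clear: (318,168), (515,253), (468,382) and (262,295).

```bash
python3 - <<'E'
from h import *
np.set_printoptions(precision=4,suppress=True)
C=lambda l,o,s:np.array(l)/s+np.array(o)-0.4
case=onz('top',C([(318,168),(515,253),(468,382),(262,295)],(330,190),6),.026)
print('case',case[:,:2],case.mean(0)); L=(case[1]+case[2]-case[0]-case[3])/2; print('L',np.linalg.norm(L),np.degrees(np.arctan2(L[1],L[0])))
W=(case[0]+case[1]-case[2]-case[3])/2; print('W',np.linalg.norm(W),np.degrees(np.arctan2(W[1],W[0])))
r=C
print('ribs',onz('top',C([(149,145),(150,262),(213,140),(218,260)],(175,155),5),.024)[:,:2])
for n,l in(('a',[(236,98),(284,96),(289,217),(244,218)]),('b',[(362,90),(408,86),(413,208),(368,212)])):
    p=onz('top',C(l,(175,155),5),.11); print(n,p.mean(0),(p[0]+p[1]-p[2]-p[3])/2)
print('hinge,free',onz('top',C([(65,297),(345,572)],(175,155),5),.092))
print('backwall top',onz('top',C([(60,100),(478,70)],(175,155),5),.1))
print('jar',onz('top',C([(641,372)],(330,190),6),.055),'bangle',onz('top',C([(156,180)],(330,190),6),.008))
print('pot',onz('top',C([(595,595)],(175,155),5),.088))
for n in('bangle',): pass
print('tweez',onz('top',C([(310,18),(605,112)],(330,190),6),.004)[:,:2])
# case top corners via side view
print(proj('side',case),proj('top',case))
E
```

```text
case [[ 0.5525 -0.2497]
 [ 0.5094 -0.3352]
 [ 0.4531 -0.3089]
 [ 0.4966 -0.2202]] [ 0.5029 -0.2785  0.026 ]
L 0.09727331772748804 -116.44199861279826
W 0.06260811534094754 -26.416905007252524
ribs [[0.6722 0.2332]
 [0.6063 0.232 ]
 [0.6732 0.1975]
 [0.6055 0.1945]]
a [0.6399 0.1505 0.11  ] [0.0633 0.0032 0.    ]
b [0.6409 0.0869 0.11  ] [0.064  0.0019 0.    ]
hinge,free [[0.5759 0.2571 0.092 ]
 [0.4301 0.1148 0.092 ]]
backwall top [[0.6784 0.2591 0.1   ]
 [0.683  0.0411 0.1   ]]
jar [[ 0.451  -0.3789  0.055 ]] bangle [[ 0.5537 -0.178   0.008 ]]
pot [[ 0.4131 -0.0087  0.088 ]]
tweez [[ 0.6266 -0.2548]
 [ 0.5753 -0.3883]]
[[266.0154 235.432 ]
 [229.8821 239.8995]
 [229.1942 224.158 ]
 [264.8494 219.6941]] [[382.6    217.6   ]
 [415.4333 231.7667]
 [407.6    253.2667]
 [373.2667 238.7667]]
```

Call:
apply_moves(
  rows=[
    {"xyz":[0.03,-0.0145,0.004],"rotation":[0,0,-3.4],"hand":0.0854},
    {"xyz":[0.06,-0.029,0.009],"rotation":[0,0,-6.8],"hand":0.0854},
    {"xyz":[0.09,-0.0435,0.013],"rotation":[0,0,-10.2],"hand":0.0854},
    {"xyz":[0.12,-0.058,0.017],"rotation":[0,0,-13.6],"hand":0.0854},
    {"xyz":[0.15,-0.0725,0.021],"rotation":[0,0,-17],"hand":0.0854},
    {"xyz":[0.18,-0.087,0.026],"rotation":[0,0,-20.4],"hand":0.0854},
    {"xyz":[0.21,-0.1015,0.03],"rotation":[0,0,-23.8],"hand":0.0854},
    {"xyz":[0.24,-0.116,0.034],"rotation":[0,0,-27.2],"hand":0.0854},
    {"xyz":[0.27,-0.1305,0.038],"rotation":[0,0,-30.6],"hand":0.0854},
    {"xyz":[0.3,-0.145,0.042],"rotation":[0,0,-34],"hand":0.0854},
    {"xyz":[0.33,-0.16,0.046],"rotation":[0,0,-37.4],"hand":0.0854},
    {"xyz":[0.352,-0.1704,0.05],"rotation":[0,0,-40.3],"hand":0.0854},
  ],
)

```text
time: 1.1
tcp_pos: [0.5044, -0.276, 0.1809]
tcp_rot: [-2.666, -1.661, -0.001]
ft_force: [1.4, 0.4, -0.5]
finger_gap: 0.994
grip_force: 0.0
```

Call:
apply_moves(
  rows=[
    {"rotation":[0,-7,0],"hand":0.0854},
    {"rotation":[0,-14,0],"hand":0.0854},
    {"rotation":[0,-20,0],"hand":0.0854},
    {"rotation":[0,-20,0],"hand":0.0854},
  ],
)

```text
schema error: expected keys xyz, rotation, hand
```

```bash
python3 -c "
from h import *
o=manip.get_obs();print(o['joint_pos'].round(3),o['tcp_pos'].round(4),R.from_rotvec(o['tcp_rot']).as_matrix().round(3))"
```

```text
[ 0.594  0.512 -0.273  1.774  0.171  0.879 -0.212] [ 0.5044 -0.276   0.1809] [[ 0.441  0.898  0.   ]
 [ 0.898 -0.441  0.001]
 [ 0.001 -0.    -1.   ]]
```

Call:
apply_moves(
  rows=[
    {"xyz":[0,0,0],"rotation":[0,-7,0],"hand":0.0854},
    {"xyz":[0,0,0],"rotation":[0,-14,0],"hand":0.0854},
    {"xyz":[0,0,0],"rotation":[0,-20,0],"hand":0.0854},
    {"xyz":[0,0,0],"rotation":[0,-20,0],"hand":0.0854},
  ],
)

```text
time: 1.43
tcp_pos: [0.5054, -0.2734, 0.1802]
tcp_rot: [2.477, 1.551, -0.444]
ft_force: [1.6, 0.8, -0.5]
finger_gap: 1.0
grip_force: 0.0
```

```bash
python3 -c "
from h import *
o=manip.get_obs();print(o['joint_pos'].round(3),o['tcp_pos'].round(4),R.from_rotvec(o['tcp_rot']).as_matrix().round(3))"
```

```text
[ 0.273  0.538 -0.106  1.782  0.48   0.982 -0.575] [ 0.5054 -0.2734  0.1802] [[ 0.41   0.899 -0.153]
 [ 0.844 -0.437 -0.311]
 [-0.347 -0.001 -0.938]]
```

```bash
cat >> h.py <<'E'
def rot(yawy, tilt=0):
    """tool down with tool y at yawy deg, then turned tilt deg about tool y"""
    a=np.radians(yawy); y=np.array([np.cos(a),np.sin(a),0]); z=np.array([0,0,-1.])
    return R.from_matrix(np.c_[np.cross(y,z),y,z])*R.from_euler('y',tilt,degrees=True)
def go(pos,rt,frm=None):
    o=manip.get_obs(); p,r=(o['tcp_pos'],R.from_rotvec(o['tcp_rot'])) if frm is None else frm
    d=r.inv().apply(np.array(pos)-p); w=np.degrees((r.inv()*rt).as_rotvec())
    print('xyz',d.round(4),'rot',w.round(2),'rows',max(np.linalg.norm(d)/.0417,np.linalg.norm(w)/7.16).round(1))
def st():
    o=manip.get_obs(); M=R.from_rotvec(o['tcp_rot']).as_matrix()
    print('t',o['time'],'tcp',o['tcp_pos'].round(4),'yaw',np.degrees(np.arctan2(M[1,1],M[0,1])).round(2),'z',M[:,2].round(3),'q',o['joint_pos'].round(2),'f',o['ft_force'].round(1),'gap',round(o['finger_gap'],3),round(o['grip_force'],1))
E
python3 -c "
from h import *
st(); c=(np.array([.5027,-.2784,.1808]),rot(-26.4,-20))
go([.5002,-.2839,.08],rot(-26.4,20),c)
go([.5002,-.2839,.0],rot(-26.4,20),([.5002,-.2839,.08],rot(-26.4,20)))"
```

```text
t 1.4333 tcp [ 0.5054 -0.2734  0.1802] yaw -25.92 z [-0.153 -0.311 -0.938] q [ 0.27  0.54 -0.11  1.78  0.48  0.98 -0.57] f [ 1.6  0.8 -0.5] gap 1.0 0.0
xyz [0.0288 0.0002 0.0968] rot [-0. 40.  0.] rows 5.6
xyz [-0.0274 -0.      0.0752] rot [0. 0. 0.] rows 1.9
```

Call:
apply_moves(
  rows=[
    {"xyz":[0.005,0,0.016],"rotation":[0,6.7,0],"hand":0.0854},
    {"xyz":[0.01,0,0.032],"rotation":[0,13.3,0],"hand":0.0854},
    {"xyz":[0.015,0,0.048],"rotation":[0,20,0],"hand":0.0854},
    {"xyz":[0.02,0,0.064],"rotation":[0,26.7,0],"hand":0.0854},
    {"xyz":[0.025,0,0.08],"rotation":[0,33.3,0],"hand":0.0854},
    {"xyz":[0.0288,0,0.0968],"rotation":[0,40,0],"hand":0.0854},
    {"xyz":[0.0288,0,0.0968],"rotation":[0,40,0],"hand":0.0854},
    {"xyz":[0.0288,0,0.0968],"rotation":[0,40,0],"hand":0.0854},
    {"xyz":[0.0288,0,0.0968],"rotation":[0,40,0],"hand":0.0854},
    {"xyz":[0.0288,0,0.0968],"rotation":[0,40,0],"hand":0.0854},
  ],
)

```text
time: 2.27
tcp_pos: [0.5011, -0.2832, 0.0813]
tcp_rot: [-2.487, -1.544, -0.438]
ft_force: [-0.4, 0.6, 1.2]
finger_gap: 0.998
grip_force: 0.0
```

```bash
python3 -c "
from h import *
st(); cv2.imwrite('pics/s1.png',manip.capture('side')[120:320,100:400].repeat(2,0).repeat(2,1)); go([.5002,-.2839,.0],rot(-26.4,20))"
```

```text
t 2.2667 tcp [ 0.5011 -0.2832  0.0813] yaw -26.35 z [ 0.152  0.305 -0.94 ] q [ 0.94  0.74 -0.49  1.79 -0.03  0.71  0.12] f [-0.4  0.6  1.2] gap 0.998 0.0
xyz [-0.029  -0.0007  0.0762] rot [0.04 0.07 0.12] rows 2.0
```

View pics/s1.png

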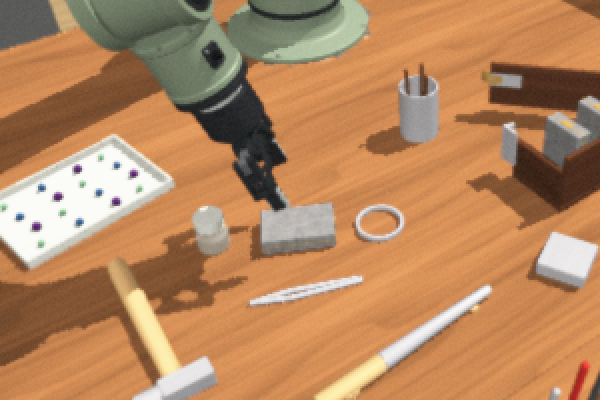

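The hand hangs above the case (around 297,225) with its fingers straddling it. It leans towards the jar at (210,230) but stays clear, so I'll go down and grip.

Call:
apply_moves(
  rows=[
    {"xyz":[-0.009,0,0.025],"rotation":[0,0,0],"hand":0.0854},
    {"xyz":[-0.018,0,0.05],"rotation":[0,0,0],"hand":0.0854},
    {"xyz":[-0.024,0,0.065],"rotation":[0,0,0],"hand":0.0854},
    {"xyz":[-0.0275,0,0.0735],"rotation":[0,0,0],"hand":0.0854},
    {"xyz":[-0.0275,0,0.0735],"rotation":[0,0,0],"hand":0.0854},
    {"xyz":[-0.0275,0,0.0735],"rotation":[0,0,0],"hand":0.0854},
  ],
)

```text
time: 2.82
tcp_pos: [0.5007, -0.2842, 0.0029]
tcp_rot: [-2.486, -1.543, -0.439]
ft_force: [0.5, 0.3, 0.5]
finger_gap: 1.002
grip_force: 0.0
```

Call:
apply_moves(
  rows=[
    {"xyz":[0,0,0],"rotation":[0,0,0],"hand":0.055},
    {"xyz":[0,0,0],"rotation":[0,0,0],"hand":0.055},
    {"xyz":[0,0,0],"rotation":[0,0,0],"hand":0.055},
    {"xyz":[0,0,0],"rotation":[0,0,0],"hand":0.055},
    {"xyz":[0,0,0],"rotation":[0,0,0],"hand":0.055},
    {"xyz":[0,0,0],"rotation":[0,0,0],"hand":0.055},
  ],
  force=40,
)

```text
time: 3.32
tcp_pos: [0.5005, -0.2851, 0.0034]
tcp_rot: [-2.488, -1.541, -0.44]
ft_force: [-1.4, 0.7, 8.6]
finger_gap: 0.739
grip_force: 42.7
```

```bash
python3 -c "
from h import *
st()"
```

```text
t 3.3167 tcp [ 0.5005 -0.2851  0.0034] yaw -26.46 z [ 0.154  0.305 -0.94 ] q [ 0.92  0.86 -0.46  1.8   0.    0.58  0.14] f [-1.4  0.7  8.6] gap 0.739 42.7
```

Call:
apply_moves(
  rows=[
    {"xyz":[0.009,0,-0.024],"rotation":[0,0,0],"hand":0.055},
    {"xyz":[0.018,0,-0.049],"rotation":[0,0,0],"hand":0.055},
    {"xyz":[0.027,0,-0.073],"rotation":[0,0,0],"hand":0.055},
    {"xyz":[0.036,0,-0.098],"rotation":[0,0,0],"hand":0.055},
    {"xyz":[0.0444,0,-0.122],"rotation":[0,-5,0],"hand":0.055},
    {"xyz":[0.0444,0,-0.122],"rotation":[0,-11,0],"hand":0.055},
    {"xyz":[0.0444,0,-0.122],"rotation":[0,-17,0],"hand":0.055},
    {"xyz":[0.0444,0,-0.122],"rotation":[0,-23,0],"hand":0.055},
    {"xyz":[0.0444,0,-0.122],"rotation":[0,-29,0],"hand":0.055},
    {"xyz":[0.0444,0,-0.122],"rotation":[0,-35,0],"hand":0.055},
    {"xyz":[0.0444,0,-0.122],"rotation":[0,-40,0],"hand":0.055},
    {"xyz":[0.0444,0,-0.122],"rotation":[0,-40,0],"hand":0.055},
  ],
)

```text
time: 4.32
tcp_pos: [0.5023, -0.2803, 0.1319]
tcp_rot: [2.478, 1.548, -0.441]
ft_force: [0.4, 0.9, -0.8]
finger_gap: 0.737
grip_force: 45.9
```

```bash
python3 -c "
from h import *
st()"
```

```text
t 4.3167 tcp [ 0.5023 -0.2803  0.1319] yaw -26.01 z [-0.151 -0.31  -0.939] q [ 0.26  0.6  -0.06  1.82  0.5   0.88 -0.61] f [ 0.4  0.9 -0.8] gap 0.737 45.9
```

Call:
apply_moves(
  rows=[
    {"xyz":[0,0,0],"rotation":[0,-6,0],"hand":0.055},
    {"xyz":[0,0,0],"rotation":[0,-12,0],"hand":0.055},
    {"xyz":[0,0,0],"rotation":[0,-18,0],"hand":0.055},
    {"xyz":[0,0,0],"rotation":[0,-24,0],"hand":0.055},
    {"xyz":[0,0,0],"rotation":[0,-30,0],"hand":0.055},
    {"xyz":[0,0,0],"rotation":[0,-36,0],"hand":0.055},
    {"xyz":[0,0,0],"rotation":[0,-42,0],"hand":0.055},
    {"xyz":[0,0,0],"rotation":[0,-47,0],"hand":0.055},
    {"xyz":[0,0,0],"rotation":[0,-50,0],"hand":0.055},
    {"xyz":[0,0,0],"rotation":[0,-50,0],"hand":0.055},
    {"xyz":[0,0,0],"rotation":[0,-50,0],"hand":0.055},
    {"xyz":[0,0,0],"rotation":[0,-50,0],"hand":0.055},
  ],
)

```text
time: 5.32
tcp_pos: [0.4995, -0.2856, 0.1323]
tcp_rot: [1.851, 1.144, -1.291]
ft_force: [0.7, 0.4, -1.0]
finger_gap: 0.74
grip_force: 45.9
```

```bash
python3 -c "
from h import *
st();cv2.imwrite('pics/s2.png',manip.capture('side')[100:300,100:400].repeat(2,0).repeat(2,1))"
```

```text
t 5.3167 tcp [ 0.4995 -0.2856  0.1323] yaw -26.57 z [-0.42  -0.84  -0.345] q [-0.22  1.    0.21  1.69  0.83  1.36 -1.08] f [ 0.7  0.4 -1. ] gap 0.74 45.9
```

View pics/s2.png

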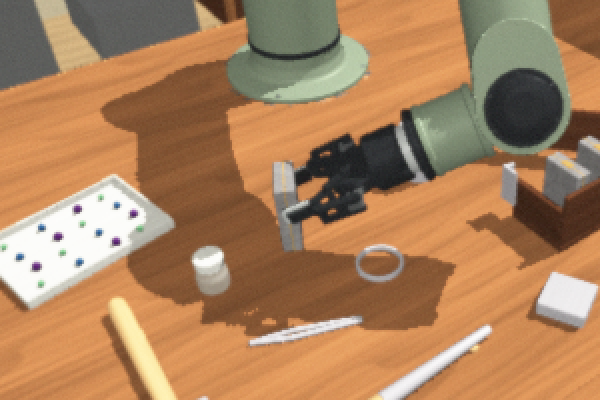

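The case hangs upright at (287,205). The jar and bangle are well clear of it. I'll lower it onto the bench now.

Call:
apply_moves(
  rows=[
    {"xyz":[0.02,0,0.0073],"rotation":[0,0,0],"hand":0.055},
    {"xyz":[0.04,0,0.0146],"rotation":[0,0,0],"hand":0.055},
    {"xyz":[0.055,0,0.02],"rotation":[0,0,0],"hand":0.055},
    {"xyz":[0.0658,0,0.0241],"rotation":[0,0,0],"hand":0.055},
    {"xyz":[0.0677,0,0.0248],"rotation":[0,0,0],"hand":0.055},
    {"xyz":[0.0677,0,0.0248],"rotation":[0,0,0],"hand":0.055},
    {"xyz":[0.0677,0,0.0248],"rotation":[0,0,0],"hand":0.055},
  ],
)

```text
time: 5.95
tcp_pos: [0.5, -0.2852, 0.0604]
tcp_rot: [1.848, 1.143, -1.292]
ft_force: [0.5, -0.6, -0.7]
finger_gap: 0.742
grip_force: 46.0
```

```bash
python3 -c "
from h import *
st()"
```

```text
t 5.95 tcp [ 0.5    -0.2852  0.0604] yaw -26.49 z [-0.419 -0.841 -0.343] q [-0.21  1.12  0.2   1.65  0.82  1.31 -1.15] f [ 0.5 -0.6 -0.7] gap 0.742 46.0
```

Call:
apply_moves(
  rows=[
    {"xyz":[0.0014,0,0.0005],"rotation":[0,0,0],"hand":0.055},
    {"xyz":[0.0028,0,0.001],"rotation":[0,0,0],"hand":0.055},
    {"xyz":[0.0028,0,0.001],"rotation":[0,0,0],"hand":0.055},
    {"xyz":[0.0028,0,0.001],"rotation":[0,0,0],"hand":0.055},
  ],
)

```text
time: 6.28
tcp_pos: [0.5005, -0.2853, 0.0591]
tcp_rot: [1.845, 1.141, -1.293]
ft_force: [3.2, 3.5, 16.8]
finger_gap: 0.738
grip_force: 47.1
```

Call:
apply_moves(
  rows=[
    {"xyz":[-0.001,0,0],"rotation":[0,0,0],"hand":0.066},
    {"xyz":[-0.001,0,0],"rotation":[0,0,0],"hand":0.07},
    {"xyz":[-0.001,0,0],"rotation":[0,0,0],"hand":0.075},
    {"xyz":[-0.001,0,0],"rotation":[0,0,0],"hand":0.08},
    {"xyz":[-0.001,0,0],"rotation":[0,0,0],"hand":0.08},
    {"xyz":[-0.001,0,0],"rotation":[0,0,0],"hand":0.08},
  ],
)

```text
time: 6.78
tcp_pos: [0.4996, -0.2852, 0.0577]
tcp_rot: [1.847, 1.144, -1.293]
ft_force: [-0.1, 0.2, -0.1]
finger_gap: 0.94
grip_force: 0.0
```

```bash
python3 -c "
from h import *
st()"
```

```text
t 6.7833 tcp [ 0.4996 -0.2852  0.0577] yaw -26.45 z [-0.419 -0.841 -0.342] q [-0.21  1.13  0.2   1.65  0.82  1.31 -1.15] f [-0.1  0.2 -0.1] gap 0.94 0.0
```

Call:
apply_moves(
  rows=[
    {"xyz":[0,0,-0.015],"rotation":[0,0,0],"hand":0.08},
    {"xyz":[0,0,-0.035],"rotation":[0,0,0],"hand":0.08},
    {"xyz":[0,0,-0.06],"rotation":[0,0,0],"hand":0.08},
    {"xyz":[-0.02,0,-0.09],"rotation":[0,0,0],"hand":0.08},
    {"xyz":[-0.05,0,-0.1],"rotation":[0,0,0],"hand":0.08},
    {"xyz":[-0.08,0,-0.1],"rotation":[0,7,0],"hand":0.08},
    {"xyz":[-0.11,0,-0.1],"rotation":[0,14,0],"hand":0.08},
    {"xyz":[-0.14,0,-0.1],"rotation":[0,21,0],"hand":0.08},
    {"xyz":[-0.14,0,-0.1],"rotation":[0,28,0],"hand":0.08},
    {"xyz":[-0.14,0,-0.1],"rotation":[0,28,0],"hand":0.08},
    {"xyz":[-0.14,0,-0.1],"rotation":[0,28,0],"hand":0.08},
  ],
)

```text
time: 7.7
tcp_pos: [0.52, -0.245, 0.2255]
tcp_rot: [2.235, 1.379, -0.853]
ft_force: [0.2, 0.4, -1.0]
finger_gap: 0.939
grip_force: 0.0
```

```bash
python3 -c "
from h import *
st();t=manip.capture('top');s=manip.capture('side');cv2.imwrite('pics/t3f.png',t);cv2.imwrite('pics/s3f.png',s)
a=cv2.resize(t[180:280,340:460],(480,400),interpolation=cv2.INTER_CUBIC)
p=proj('side',[.503,-.279,.05])[0].astype(int);print(p)
y,x=max(p[1]-50,0),max(p[0]-40,0);print(x,y)
b=cv2.resize(s[y:y+100,x:x+80],(320,400),interpolation=cv2.INTER_CUBIC)
cv2.imwrite('pics/m3.png',np.hstack([a,b]))"
```

```text
t 7.7 tcp [ 0.52   -0.245   0.2255] yaw -26.61 z [-0.297 -0.598 -0.745] q [-0.07  0.62  0.08  1.7   0.63  1.26 -0.79] f [ 0.2  0.4 -1. ] gap 0.939 0.0
[246 223]
206 173
```

View pics/m3.png

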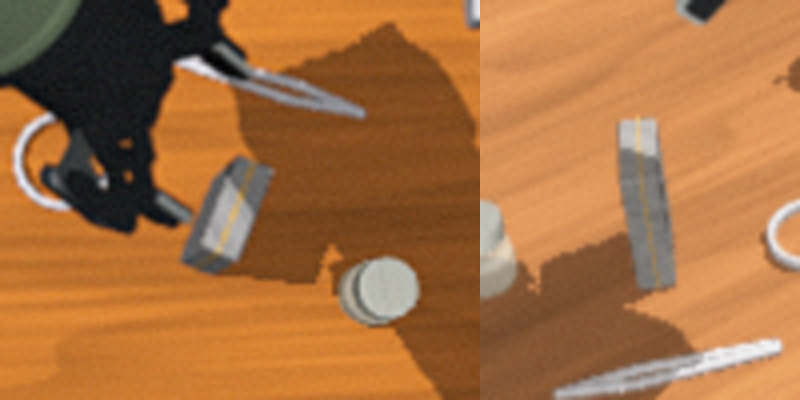

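The case is standing on its end on the bench, with its top face around (230,210) in the left crop. I'll measure that position from the brass line.

```bash
python3 - <<'E'
from h import *
t=cv2.imread('pics/t3f.png')
u=np.array([.443,.8965]);w=np.array([.8965,-.443]); c=np.array([.5038,-.277])
for h in(.1,0):
    P=[np.r_[c+a*.013*u+b*.032*w,h] for a,b in((1,1),(1,-1),(-1,-1),(-1,1))]
    print((proj('top',P)-[340,180])*4)
x=t[180:280,340:460].astype(int)
# yellow excess vs grey: within case region
sub=x[38:70,44:70]; m=(sub[:,:,2]-sub[:,:,0]>45)&(sub[:,:,2]<230)
S=sub[:,:,2]-sub[:,:,0]
print(S)
E
```

```text
[[235.1564377  150.52792316]
 [197.89977911 243.47218553]
 [236.49955219 259.86740049]
 [273.35260007 166.63415628]]
[[209.95161223 174.89063136]
 [175.53891329 260.20330784]
 [210.85270079 275.23214292]
 [244.93435148 189.67588626]]
[[161 158 163 163 165 162 161 163 164 160 161 161 162 166 152 135 137 157
  152 120 103 101 103  98 101 100]
 [166 168 168 165 164 166 161 163 166 161 168 164 164 155 108  46  45  78
  114 124 112 101 102  98  96  99]
 [165 161 164 162 163 162 165 163 162 162 164 164 152  98  34  -1  -6   7
   47  82  79  76  91 104 105 101]
 [159 159 163 162 165 163 164 165 162 164 165 145  93  27  -5  -5  -6  -1
   36  45  22  18  35  65  98 106]
 [163 163 160 163 163 165 164 162 164 167 143  89  26  -5  -5   1  -1  15
   61  48   0  -4   2  24  63  97]
 [162 163 163 162 163 163 160 164 166 147  86  21  -2  -3   3  -1   3  41
   67  28   3  -3  -5  16  58  96]
 [160 162 160 159 156 160 158 159 139  80  23  -7   0   3  -2  -2   2  53
   54   9   2   3   3  24  79 102]
 [163 159 158 160 161 153 162 164 110  22  -2  -2   5   3   3  -1  11  40
   28   1   2   1  11  54  99
[... 1922 characters left out ...]
 4  41  86
   93  92  90  90  91  94  93  92]
 [116  48  -5  -5   0  -2   4  17  38  36  14   1   0   2   2  16  72  98
   98  94  93  96  99  95  95  96]
 [124  63  10  -3  -4  15  29  26  21   8  -1  -3   0  18  40  63  92  96
   96  96  95 101  95 100 100  94]
 [148 130 102  60  32  34  26   9  -2  -1  -3  -2  16  57  90  92  98  98
   97  94  93  96  90  92  95  96]
 [151 151 151 133 110  73  24   0  -6  -5  12  45  67  86  96  93  90  90
   89  86  89  91  98  91  93  90]
 [146 145 150 151 145 129 113  96  70  58  68  87  94  91  94  95  90  94
   90  93  92  87  92  89  88  88]
 [144 148 142 148 142 147 148 143 130 131 133 137 135 132 134 131 131 137
  135 115  91  90  86  93  91  90]]
```

```bash
python3 -c "
from h import *
go([.5032,-.2768,.18],rot(63.6))"
```

```text
xyz [ 0.0006 -0.0001  0.057 ] rot [-32.99  32.85 -85.53] rows 13.6
```

Call:
apply_moves(
  rows=[
    {"xyz":[0,0,0],"rotation":[-2.3,2.3,-6],"hand":0.06},
    {"xyz":[0,0,0],"rotation":[-4.6,4.6,-12],"hand":0.06},
    {"xyz":[0,0,0],"rotation":[-6.9,6.9,-18],"hand":0.06},
    {"xyz":[0,0,0],"rotation":[-9.2,9.2,-24],"hand":0.06},
    {"xyz":[0,0,0],"rotation":[-11.6,11.6,-30],"hand":0.06},
    {"xyz":[0,0,0],"rotation":[-13.9,13.9,-36],"hand":0.06},
    {"xyz":[0,0,0],"rotation":[-16.2,16.2,-42],"hand":0.06},
    {"xyz":[0,0,0],"rotation":[-18.5,18.5,-48],"hand":0.06},
    {"xyz":[0,0,0],"rotation":[-20.8,20.8,-54],"hand":0.06},
    {"xyz":[0,0,0],"rotation":[-23.1,23.1,-60],"hand":0.06},
    {"xyz":[0,0,0],"rotation":[-25.5,25.4,-66],"hand":0.06},
    {"xyz":[0,0,0],"rotation":[-25.5,25.4,-66],"hand":0.06},
  ],
)

```text
time: 8.8
tcp_pos: [0.5196, -0.2447, 0.2216]
tcp_rot: [1.179, 2.802, -0.233]
ft_force: [-0.6, -0.1, -0.4]
finger_gap: 0.701
grip_force: 0.0
```

```bash
python3 -c "
from h import *
st();go([.5032,-.2768,.16],rot(63.6))"
```

```text
t 8.8 tcp [ 0.5196 -0.2447  0.2216] yaw 43.92 z [ 0.027 -0.176 -0.984] q [ 0.48  0.42 -0.32  1.82  0.39  0.89  0.73] f [-0.6 -0.1 -0.4] gap 0.701 0.0
xyz [-0.0022 -0.0275  0.0658] rot [ -7.35   7.24 -19.19] rows 3.0
```

Call:
apply_moves(
  rows=[
    {"xyz":[-0.0005,-0.007,0.01],"rotation":[-1.8,1.8,-4.8],"hand":0.06},
    {"xyz":[-0.001,-0.014,0.03],"rotation":[-3.6,3.6,-9.6],"hand":0.06},
    {"xyz":[-0.002,-0.021,0.05],"rotation":[-5.4,5.4,-14.4],"hand":0.06},
    {"xyz":[-0.0022,-0.0275,0.0658],"rotation":[-7.35,7.24,-19.2],"hand":0.06},
    {"xyz":[-0.0022,-0.0275,0.0658],"rotation":[-7.35,7.24,-19.2],"hand":0.06},
    {"xyz":[-0.0022,-0.0275,0.0658],"rotation":[-7.35,7.24,-19.2],"hand":0.06},
    {"xyz":[-0.0022,-0.0275,0.0658],"rotation":[-7.35,7.24,-19.2],"hand":0.06},
    {"xyz":[-0.0022,-0.0275,0.0658],"rotation":[-7.35,7.24,-19.2],"hand":0.06},
  ],
)

```text
time: 9.47
tcp_pos: [0.5046, -0.2746, 0.1621]
tcp_rot: [0.727, 3.051, -0.005]
ft_force: [0.2, 0.5, 0.3]
finger_gap: 0.703
grip_force: 0.0
```

```bash
python3 -c "
from h import *
st();go([.5032,-.2768,.066],rot(63.6))"
```

```text
t 9.4667 tcp [ 0.5046 -0.2746  0.1621] yaw 63.21 z [ 0.005 -0.004 -1.   ] q [ 0.71  0.55 -0.44  1.79  0.3   0.86  1.23] f [0.2 0.5 0.3] gap 0.703 0.0
xyz [ 0.0009 -0.0024  0.0961] rot [-0.1   0.35 -0.39] rows 2.3
```

Call:
apply_moves(
  rows=[
    {"xyz":[0.0005,-0.0015,0.03],"rotation":[0,0.2,-0.3],"hand":0.06},
    {"xyz":[0.0005,-0.0015,0.06],"rotation":[0,0.2,-0.3],"hand":0.06},
    {"xyz":[0.0005,-0.0015,0.085],"rotation":[0,0.2,-0.3],"hand":0.06},
    {"xyz":[0.0005,-0.0015,0.096],"rotation":[0,0.2,-0.3],"hand":0.06},
    {"xyz":[0.0005,-0.0015,0.096],"rotation":[0,0.2,-0.3],"hand":0.06},
    {"xyz":[0.0005,-0.0015,0.096],"rotation":[0,0.2,-0.3],"hand":0.06},
    {"xyz":[0.0005,-0.0015,0.096],"rotation":[0,0.2,-0.3],"hand":0.06},
  ],
)

```text
time: 10.05
tcp_pos: [0.5042, -0.2776, 0.0676]
tcp_rot: [0.718, 3.054, -0.003]
ft_force: [0.3, -0.5, 0.4]
finger_gap: 0.701
grip_force: 0.0
```

```bash
python3 -c "
from h import *
st();go([.5032,-.2768,.066],rot(63.6))"
```

```text
t 10.05 tcp [ 0.5042 -0.2776  0.0676] yaw 63.54 z [ 0.004 -0.003 -1.   ] q [ 0.67  0.69 -0.38  1.84  0.39  0.68  1.17] f [ 0.3 -0.5  0.4] gap 0.701 0.0
xyz [0.0013 0.0003 0.0016] rot [-0.07  0.26 -0.06] rows 0.0
```

Centred on the case, so I'll close on its 26 mm thickness.

Call:
apply_moves(
  rows=[
    {"xyz":[0,0,0],"rotation":[0,0,0],"hand":0.045},
    {"xyz":[0,0,0],"rotation":[0,0,0],"hand":0.035},
    {"xyz":[0,0,0],"rotation":[0,0,0],"hand":0.02},
    {"xyz":[0,0,0],"rotation":[0,0,0],"hand":0.015},
    {"xyz":[0,0,0],"rotation":[0,0,0],"hand":0.015},
    {"xyz":[0,0,0],"rotation":[0,0,0],"hand":0.015},
  ],
  force=40,
)

```text
time: 10.55
tcp_pos: [0.5036, -0.2779, 0.0668]
tcp_rot: [0.719, 3.055, -0.003]
ft_force: [-0.9, 1.0, 9.3]
finger_gap: 0.298
grip_force: 42.1
```

```bash
python3 -c "
from h import *
st()"
```

```text
t 10.55 tcp [ 0.5036 -0.2779  0.0668] yaw 63.52 z [ 0.003 -0.003 -1.   ] q [ 0.67  0.69 -0.38  1.84  0.39  0.68  1.17] f [-0.9  1.   9.3] gap 0.298 42.1
```

Call:
apply_moves(
  rows=[
    {"xyz":[0,0,-0.03],"rotation":[0,0,0],"hand":0.015},
    {"xyz":[0,0,-0.065],"rotation":[0,0,0],"hand":0.015},
    {"xyz":[0,0,-0.1],"rotation":[0,0,0],"hand":0.015},
    {"xyz":[0.005,0.025,-0.13],"rotation":[0,0,-1.5],"hand":0.015},
    {"xyz":[0.011,0.056,-0.14],"rotation":[0,0,-3],"hand":0.015},
    {"xyz":[0.018,0.092,-0.14],"rotation":[0,0,-5],"hand":0.015},
    {"xyz":[0.025,0.128,-0.14],"rotation":[0,0,-7],"hand":0.015},
    {"xyz":[0.032,0.164,-0.14],"rotation":[0,0,-9],"hand":0.015},
    {"xyz":[0.039,0.2,-0.14],"rotation":[0,0,-11],"hand":0.015},
    {"xyz":[0.046,0.236,-0.14],"rotation":[0,0,-13],"hand":0.015},
    {"xyz":[0.053,0.272,-0.14],"rotation":[0,0,-15],"hand":0.015},
    {"xyz":[0.06,0.308,-0.14],"rotation":[0,0,-17],"hand":0.015},
  ],
)

```text
time: 11.55
tcp_pos: [0.5866, 0.0267, 0.2059]
tcp_rot: [0.257, 3.129, -0.003]
ft_force: [1.4, -0.5, -1.2]
finger_gap: 0.298
grip_force: 40.9
```

```bash
python3 -c "
from h import *
st();go([.6393,.2143,.207],rot(91.3))"
```

```text
t 11.55 tcp [0.5866 0.0267 0.2059] yaw 80.61 z [ 0.002 -0.002 -1.   ] q [ 0.25  0.54 -0.57  1.71  0.34  0.99  0.96] f [ 1.4 -0.5 -1.2] gap 0.298 40.9
xyz [-0.0214  0.1937 -0.0014] rot [ -0.12   0.13 -10.69] rows 4.7
```

Call:
apply_moves(
  rows=[
    {"xyz":[-0.004,0.034,0],"rotation":[0,0,-2],"hand":0.015},
    {"xyz":[-0.008,0.068,0],"rotation":[0,0,-4],"hand":0.015},
    {"xyz":[-0.012,0.102,0],"rotation":[0,0,-6],"hand":0.015},
    {"xyz":[-0.015,0.136,0],"rotation":[0,0,-8],"hand":0.015},
    {"xyz":[-0.019,0.17,0],"rotation":[0,0,-10],"hand":0.015},
    {"xyz":[-0.0212,0.194,0],"rotation":[0,0,-10.7],"hand":0.015},
    {"xyz":[-0.0212,0.194,0],"rotation":[0,0,-10.7],"hand":0.015},
    {"xyz":[-0.0212,0.194,0],"rotation":[0,0,-10.7],"hand":0.015},
    {"xyz":[-0.0212,0.194,0],"rotation":[0,0,-10.7],"hand":0.015},
    {"xyz":[-0.0212,0.194,0],"rotation":[0,0,-10.7],"hand":0.015},
  ],
)

```text
time: 12.38
tcp_pos: [0.6394, 0.2116, 0.2054]
tcp_rot: [-0.032, 3.14, -0.004]
ft_force: [-0.1, 0.3, -1.8]
finger_gap: 0.294
grip_force: 41.0
```

```bash
python3 -c "
from h import *
st();go([.6393,.2143,.207],rot(91.3))
t=manip.capture('top');s=manip.capture('side');cv2.imwrite('pics/t4f.png',t);cv2.imwrite('pics/s4f.png',s)
a=cv2.resize(t[150:250,160:260],(400,400),interpolation=cv2.INTER_CUBIC)
p=proj('side',[.639,.214,.1])[0].astype(int);y,x=p[1]-50,p[0]-50;print(x,y)
b=cv2.resize(s[y:y+100,x:x+100],(400,400),interpolation=cv2.INTER_CUBIC)
cv2.imwrite('pics/m4.png',np.hstack([a,b]))"
```

```text
t 12.3833 tcp [0.6394 0.2116 0.2054] yaw 91.15 z [ 0.002 -0.003 -1.   ] q [-0.05  0.68 -0.6   1.46  0.41  1.12  0.87] f [-0.1  0.3 -1.8] gap 0.294 41.0
xyz [ 0.0001  0.0027 -0.0016] rot [-0.16  0.11 -0.15] rows 0.1
363 117
```

View pics/m4.png

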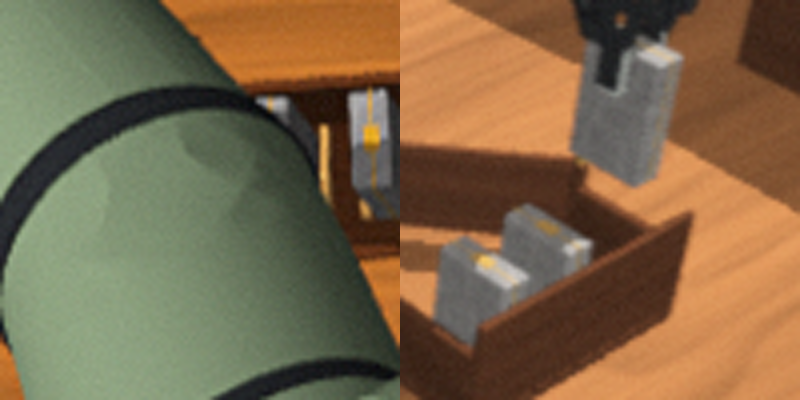

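The side crop shows the case held upright above the left bay, with its nearest bottom corner at crop (636,185). The stored cases are undisturbed. I'll check the held case's position from that corner.

```bash
python3 - <<'E'
from h import *
y=np.radians(1.3);X=np.array([np.cos(y),np.sin(y)]);Y=np.array([-np.sin(y),np.cos(y)])
def pr(c,sx,sy,z): return ((proj('side',np.r_[np.array(c)+sx*.032*X+sy*.013*Y,z])[0]-[363,117])*4+[400,0]).round(1)
c=(.6394,.2116)
for s in((1,-1),(-1,-1),(1,1)): print('held',s,'foot',pr(c,*s,.1386),'top',pr(c,*s,.2386))
for n,c in(('a',(.6399,.1505)),('b',(.6409,.0869))):
    for s in((1,-1),(-1,-1),(1,1),(-1,1)): print(n,s,pr(c,*s,.11))
print('wall top back left/right',[((proj('side',np.r_[np.array([.6345,.1503])+.047*X+k*.11*Y,.1])[0]-[363,117])*4+[400,0]).round() for k in(1,-1)])
E
```

```text
held (1, -1) foot [631.6 187.5] top [657.2  63. ]
held (-1, -1) foot [563.8 148.4] top [584.4  26.1]
held (1, 1) foot [655.9 174.7] top [682.8  50.7]
a (1, -1) [565.4 251.4]
a (-1, -1) [499.5 209.9]
a (1, 1) [590.7 237.8]
a (-1, 1) [524.5 197.1]
b (1, -1) [500.9 285.7]
b (-1, -1) [435.6 241.8]
b (1, 1) [527.5 271.4]
b (-1, 1) [461.9 228.5]
wall top back left/right [array([688., 207.]), array([475., 324.])]
```

Call:
apply_moves(
  rows=[
    {"xyz":[0,0.002,0.03],"rotation":[0,0,0],"hand":0.015},
    {"xyz":[0,0.002,0.06],"rotation":[0,0,0],"hand":0.015},
    {"xyz":[0,0.002,0.085],"rotation":[0,0,0],"hand":0.015},
    {"xyz":[0,0.002,0.105],"rotation":[0,0,0],"hand":0.015},
    {"xyz":[0,0.002,0.105],"rotation":[0,0,0],"hand":0.015},
    {"xyz":[0,0.002,0.105],"rotation":[0,0,0],"hand":0.015},
    {"xyz":[0,0.002,0.105],"rotation":[0,0,0],"hand":0.015},
  ],
)

```text
time: 13.07
tcp_pos: [0.6401, 0.2148, 0.1018]
tcp_rot: [-0.033, 3.138, -0.002]
ft_force: [-0.3, 0.7, -0.8]
finger_gap: 0.302
grip_force: 40.9
```

```bash
python3 - <<'E'
from h import *
st();go([.6393,.2143,.097],rot(91.3))
s=manip.capture('side');cv2.imwrite('pics/s5f.png',s)
p=proj('side',[.639,.214,.08])[0].astype(int);y,x=p[1]-37,p[0]-50;print(x,y)
cv2.imwrite('pics/m5.png',cv2.resize(s[y:y+75,x:x+100],None,fx=8,fy=8,interpolation=cv2.INTER_CUBIC))
E
```

```text
t 13.0667 tcp [0.6401 0.2148 0.1018] yaw 91.2 z [ 0.003 -0.001 -1.   ] q [-0.07  0.8  -0.55  1.54  0.49  0.94  0.81] f [-0.3  0.7 -0.8] gap 0.302 40.9
xyz [ 0.0008 -0.0005  0.0048] rot [-0.07  0.19 -0.09] rows 0.1
362 136
```

View pics/m5.png

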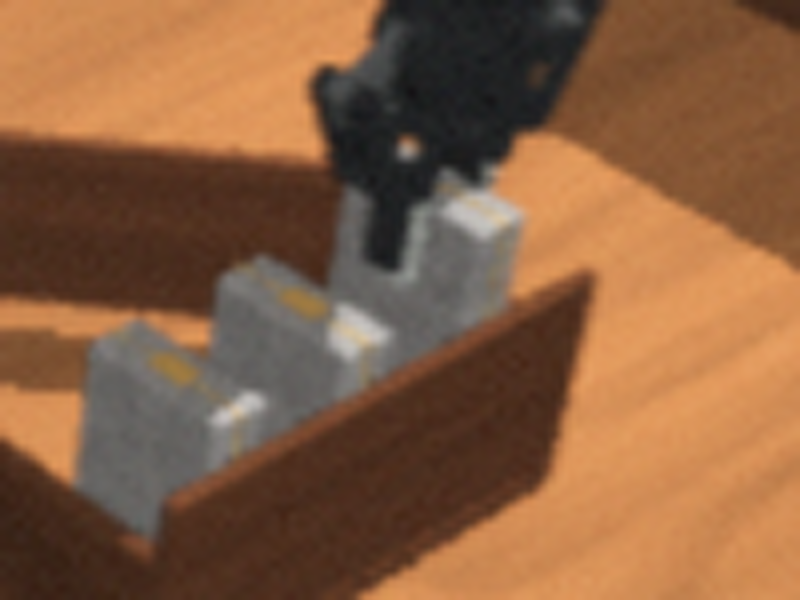

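The held case lines up with the stored ones: its top-back corner is at (520,212), against (392,330) and (262,398), and it sits about 25 mm higher. I'll lower it in small steps and watch the force.

Call:
apply_moves(
  rows=[
    {"xyz":[0.0005,-0.0005,0.005],"rotation":[0,0,0],"hand":0.015},
    {"xyz":[0.0005,-0.0005,0.01],"rotation":[0,0,0],"hand":0.015},
    {"xyz":[0.0005,-0.0005,0.014],"rotation":[0,0,0],"hand":0.015},
    {"xyz":[0.0005,-0.0005,0.016],"rotation":[0,0,0],"hand":0.015},
    {"xyz":[0.0005,-0.0005,0.016],"rotation":[0,0,0],"hand":0.015},
    {"xyz":[0.0005,-0.0005,0.016],"rotation":[0,0,0],"hand":0.015},
  ],
)

```text
time: 13.62
tcp_pos: [0.6389, 0.2143, 0.0841]
tcp_rot: [-0.034, 3.14, -0.003]
ft_force: [0.1, -0.4, -0.9]
finger_gap: 0.3
grip_force: 40.9
```

```bash
python3 -c "
from h import *
st()"
```

```text
t 13.6167 tcp [0.6389 0.2143 0.0841] yaw 91.24 z [ 0.002 -0.002 -1.   ] q [-0.08  0.82 -0.54  1.55  0.5   0.92  0.8 ] f [ 0.1 -0.4 -0.9] gap 0.3 40.9
```

Call:
apply_moves(
  rows=[
    {"xyz":[0,0,0.003],"rotation":[0,0,0],"hand":0.015},
    {"xyz":[0,0,0.006],"rotation":[0,0,0],"hand":0.015},
    {"xyz":[0,0,0.0075],"rotation":[0,0,0],"hand":0.015},
    {"xyz":[0,0,0.0075],"rotation":[0,0,0],"hand":0.015},
    {"xyz":[0,0,0.0075],"rotation":[0,0,0],"hand":0.015},
  ],
)

```text
time: 14.03
tcp_pos: [0.639, 0.2145, 0.0768]
tcp_rot: [-0.034, 3.139, -0.002]
ft_force: [0.5, 1.8, 0.3]
finger_gap: 0.302
grip_force: 41.2
```

```bash
python3 -c "
from h import *
st()"
```

```text
t 14.0333 tcp [0.639  0.2145 0.0768] yaw 91.24 z [ 0.002 -0.002 -1.   ] q [-0.08  0.83 -0.54  1.55  0.5   0.9   0.8 ] f [0.5 1.8 0.3] gap 0.302 41.2
```

Nearly down, so one more small press and then release.

Call:
apply_moves(
  rows=[
    {"xyz":[0,0,0.001],"rotation":[0,0,0],"hand":0.015},
    {"xyz":[0,0,0.002],"rotation":[0,0,0],"hand":0.015},
    {"xyz":[0,0,0.002],"rotation":[0,0,0],"hand":0.015},
  ],
)

```text
time: 14.28
tcp_pos: [0.6392, 0.215, 0.0766]
tcp_rot: [-0.034, 3.138, -0.002]
ft_force: [-9.6, -1.2, 25.8]
finger_gap: 0.303
grip_force: 44.9
```

Call:
apply_moves(
  rows=[
    {"xyz":[0,0,-0.001],"rotation":[0,0,0],"hand":0.028},
    {"xyz":[0,0,-0.001],"rotation":[0,0,0],"hand":0.031},
    {"xyz":[0,0,-0.001],"rotation":[0,0,0],"hand":0.035},
    {"xyz":[0,0,-0.001],"rotation":[0,0,0],"hand":0.04},
    {"xyz":[0,0,-0.001],"rotation":[0,0,0],"hand":0.042},
    {"xyz":[0,0,-0.001],"rotation":[0,0,0],"hand":0.042},
  ],
)

```text
time: 14.78
tcp_pos: [0.6389, 0.2142, 0.0755]
tcp_rot: [-0.034, 3.14, -0.003]
ft_force: [0.7, 0.2, -0.3]
finger_gap: 0.491
grip_force: 0.0
```

```bash
python3 -c "
from h import *
st()"
```

```text
t 14.7833 tcp [0.6389 0.2142 0.0755] yaw 91.23 z [ 0.002 -0.002 -1.   ] q [-0.08  0.83 -0.54  1.55  0.5   0.9   0.8 ] f [ 0.7  0.2 -0.3] gap 0.491 0.0
```

Seated: the case took 26 N on the floor, then the fingers came free. I'll raise the hand, close it, and move to the outer side of the gate.

Call:
apply_moves(
  rows=[
    {"xyz":[0,0,-0.03],"rotation":[0,0,0],"hand":0.042},
    {"xyz":[0,0,-0.065],"rotation":[0,0,0],"hand":0.042},
    {"xyz":[0,0,-0.1],"rotation":[0,0,0],"hand":0.0},
    {"xyz":[0.02,-0.001,-0.125],"rotation":[0,0,0],"hand":0.0},
    {"xyz":[0.055,-0.004,-0.125],"rotation":[0,0,0],"hand":0.0},
    {"xyz":[0.09,-0.007,-0.125],"rotation":[0,0,0],"hand":0.0},
    {"xyz":[0.125,-0.01,-0.125],"rotation":[0,0,0],"hand":0.0},
    {"xyz":[0.16,-0.012,-0.125],"rotation":[0,0,0],"hand":0.0},
    {"xyz":[0.1734,-0.0129,-0.125],"rotation":[0,0,0],"hand":0.0},
    {"xyz":[0.1734,-0.0129,-0.125],"rotation":[0,0,0],"hand":0.0},
    {"xyz":[0.1734,-0.0129,-0.125],"rotation":[0,0,0],"hand":0.0},
  ],
)

```text
time: 15.7
tcp_pos: [0.4658, 0.1978, 0.2009]
tcp_rot: [-0.034, 3.139, -0.003]
ft_force: [0.2, -0.4, 0.3]
finger_gap: -0.002
grip_force: 0.0
```

```bash
python3 - <<'E'
from h import *
st();go([.466,.1976,.06],rot(91.3))
t=manip.capture('top');s=manip.capture('side');cv2.imwrite('pics/t6f.png',t);cv2.imwrite('pics/s6f.png',s)
a=cv2.resize(t[150:270,170:270],(400,480),interpolation=cv2.INTER_CUBIC)
y,x=130,352
b=cv2.resize(s[y:y+120,x:x+100],(400,480),interpolation=cv2.INTER_CUBIC)
cv2.imwrite('pics/m6.png',np.hstack([a,b]))
E
```

```text
t 15.7 tcp [0.4658 0.1978 0.2009] yaw 91.25 z [ 0.003 -0.002 -1.   ] q [-0.01  0.44 -0.67  1.92  0.35  0.9   0.74] f [ 0.2 -0.4  0.3] gap -0.002 0.0
xyz [2.000e-04 1.000e-04 1.409e-01] rot [-0.12  0.16 -0.05] rows 3.4
```

View pics/m6.png

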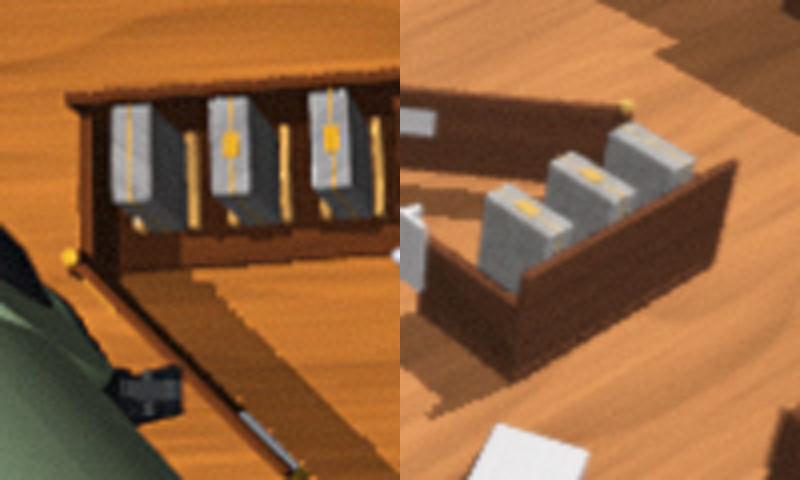

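All three cases stand parallel. The placed one, with its top at about (132,150) in the left crop, is upright in its bay. The hand is outside the gate, so I'll work out the arc.

```bash
python3 - <<'E'
from h import *
H=np.array([.5755,.257]);y=np.radians(1.3);Q=np.array([[np.cos(y),-np.sin(y)],[np.sin(y),np.cos(y)]])
s=np.array([.466,.1976]); T=np.array([[-.9998,-.0218],[-.0218,.9998]]) # tool x,y in world rows (yaw 91.25)
for q in(.82,.72,.62,.52,.42,.34,.28,.22,.17,.13,.1,.07,.04,.02,0,-.02):
    p=H+Q@(.12*np.array([-np.sin(q),-np.cos(q)])+.019*np.array([-np.cos(q),np.sin(q)]))
    print(q,p.round(4),(T@(p-s)).round(4))
E
```

```text
0.82 [0.4764 0.1868] [-0.0101 -0.0111]
0.72 [0.4839 0.1772] [-0.0174 -0.0208]
0.62 [0.4923 0.1685] [-0.0257 -0.0297]
0.52 [0.5016 0.1606] [-0.0347 -0.0378]
0.42 [0.5115 0.1537] [-0.0446 -0.0449]
0.34 [0.52   0.1489] [-0.0529 -0.0498]
0.28 [0.5266 0.1458] [-0.0594 -0.0531]
0.22 [0.5333 0.1431] [-0.0661 -0.056 ]
0.17 [0.5391 0.1411] [-0.0718 -0.0581]
0.13 [0.5438 0.1397] [-0.0765 -0.0596]
0.1 [0.5473 0.1388] [-0.08   -0.0605]
0.07 [0.5508 0.138 ] [-0.0835 -0.0614]
0.04 [0.5544 0.1373] [-0.0871 -0.0622]
0.02 [0.5568 0.1369] [-0.0895 -0.0626]
0 [0.5592 0.1366] [-0.0919 -0.063 ]
-0.02 [0.5616 0.1363] [-0.0943 -0.0634]
```

Call:
apply_moves(
  rows=[
    {"xyz":[0,0,0.035],"rotation":[0,0,0],"hand":0.0},
    {"xyz":[0,0,0.07],"rotation":[0,0,0],"hand":0.0},
    {"xyz":[0,0,0.105],"rotation":[0,0,0],"hand":0.0},
    {"xyz":[0,0,0.14],"rotation":[0,0,0],"hand":0.0},
    {"xyz":[0,0,0.14],"rotation":[0,0,0],"hand":0.0},
    {"xyz":[0,0,0.14],"rotation":[0,0,0],"hand":0.0},
  ],
)

```text
time: 16.3
tcp_pos: [0.4655, 0.1977, 0.0597]
tcp_rot: [0.035, -3.14, 0.004]
ft_force: [0.8, 0.8, 0.6]
finger_gap: -0.001
grip_force: 0.0
```

Call:
apply_moves(
  rows=[
    {"xyz":[-0.005,-0.0055,0],"rotation":[0,0,0],"hand":0.0},
    {"xyz":[-0.01,-0.011,0],"rotation":[0,0,0],"hand":0.0},
    {"xyz":[-0.0174,-0.0208,0],"rotation":[0,0,0],"hand":0.0},
    {"xyz":[-0.0257,-0.0297,0],"rotation":[0,0,0],"hand":0.0},
    {"xyz":[-0.0347,-0.0378,0],"rotation":[0,0,0],"hand":0.0},
    {"xyz":[-0.0446,-0.0449,0],"rotation":[0,0,0],"hand":0.0},
    {"xyz":[-0.0529,-0.0498,0],"rotation":[0,0,0],"hand":0.0},
    {"xyz":[-0.0594,-0.0531,0],"rotation":[0,0,0],"hand":0.0},
    {"xyz":[-0.0661,-0.056,0],"rotation":[0,0,0],"hand":0.0},
    {"xyz":[-0.0718,-0.0581,0],"rotation":[0,0,0],"hand":0.0},
    {"xyz":[-0.0745,-0.059,0],"rotation":[0,0,0],"hand":0.0},
    {"xyz":[-0.0745,-0.059,0],"rotation":[0,0,0],"hand":0.0},
  ],
)

```text
time: 17.3
tcp_pos: [0.5422, 0.1402, 0.0606]
tcp_rot: [-0.034, 3.14, -0.003]
ft_force: [0.6, 0.8, -0.6]
finger_gap: 0.001
grip_force: 0.0
```

```bash
python3 - <<'E'
from h import *
st()
E
```

```text
t 17.3 tcp [0.5422 0.1402 0.0606] yaw 91.22 z [ 0.002 -0.002 -1.   ] q [ 0.02  0.71 -0.54  1.88  0.55  0.7   0.75] f [ 0.6  0.8 -0.6] gap 0.001 0.0
```

Call:
apply_moves(
  rows=[
    {"xyz":[-0.002,-0.0005,0],"rotation":[0,0,0],"hand":0.0},
    {"xyz":[-0.004,-0.001,0],"rotation":[0,0,0],"hand":0.0},
    {"xyz":[-0.006,-0.0015,0],"rotation":[0,0,0],"hand":0.0},
    {"xyz":[-0.008,-0.002,0],"rotation":[0,0,0],"hand":0.0},
    {"xyz":[-0.01,-0.0025,0],"rotation":[0,0,0],"hand":0.0},
    {"xyz":[-0.0115,-0.003,0],"rotation":[0,0,0],"hand":0.0},
    {"xyz":[-0.0115,-0.003,0],"rotation":[0,0,0],"hand":0.0},
  ],
)

```text
time: 17.88
tcp_pos: [0.5536, 0.1373, 0.0607]
tcp_rot: [-0.034, 3.139, -0.003]
ft_force: [-0.3, -1.6, -0.3]
finger_gap: 0.001
grip_force: 0.0
```

```bash
python3 - <<'E'
from h import *
st()
E
```

```text
t 17.8833 tcp [0.5536 0.1373 0.0607] yaw 91.22 z [ 0.002 -0.002 -1.   ] q [ 0.03  0.72 -0.54  1.85  0.54  0.72  0.77] f [-0.3 -1.6 -0.3] gap 0.001 0.0
```

Call:
apply_moves(
  rows=[
    {"xyz":[-0.0012,0,0],"rotation":[0,0,0],"hand":0.0},
    {"xyz":[-0.0024,0,0],"rotation":[0,0,0],"hand":0.0},
    {"xyz":[-0.0036,0,0],"rotation":[0,0,0],"hand":0.0},
    {"xyz":[-0.0048,0,0],"rotation":[0,0,0],"hand":0.0},
    {"xyz":[-0.0048,0,0],"rotation":[0,0,0],"hand":0.0},
  ],
)

```text
time: 18.3
tcp_pos: [0.5568, 0.1372, 0.0606]
tcp_rot: [0.034, -3.141, 0.005]
ft_force: [-9.5, -2.0, 6.8]
finger_gap: 0.001
grip_force: 4.7
```

```bash
python3 - <<'E'
from h import *
st()
E
```

```text
t 18.3 tcp [0.5568 0.1372 0.0606] yaw 91.24 z [-0.001 -0.003 -1.   ] q [ 0.03  0.73 -0.54  1.84  0.54  0.73  0.78] f [-9.5 -2.   6.8] gap 0.001 4.7
```

Call:
apply_moves(
  rows=[
    {"xyz":[-0.001,0,0],"rotation":[0,0,0],"hand":0.0},
    {"xyz":[-0.002,0,0],"rotation":[0,0,0],"hand":0.0},
    {"xyz":[-0.002,0,0],"rotation":[0,0,0],"hand":0.0},
  ],
)

```text
time: 18.55
tcp_pos: [0.5592, 0.1372, 0.0606]
tcp_rot: [-0.034, 3.141, -0.005]
ft_force: [-2.5, -2.9, 0.7]
finger_gap: 0.0
grip_force: 1.7
```

```bash
python3 - <<'E'
from h import *
st()
t=manip.capture('top');s=manip.capture('side');cv2.imwrite('pics/t7f.png',t);cv2.imwrite('pics/s7f.png',s)
E
```

```text
t 18.55 tcp [0.5592 0.1372 0.0606] yaw 91.24 z [ 0.    -0.003 -1.   ] q [ 0.03  0.73 -0.54  1.83  0.54  0.73  0.78] f [-2.5 -2.9  0.7] gap 0.0 1.7
```

Call:
apply_moves(
  rows=[
    {"xyz":[-0.001,0,0],"rotation":[0,0,0],"hand":0.0},
    {"xyz":[-0.002,0,0],"rotation":[0,0,0],"hand":0.0},
    {"xyz":[-0.002,0,0],"rotation":[0,0,0],"hand":0.0},
  ],
)

```text
time: 18.9
tcp_pos: [0.5626, 0.1379, 0.0609]
tcp_rot: [-0.034, 3.139, -0.002]
ft_force: [0.6, 0.1, -0.1]
finger_gap: 0.002
grip_force: 0.0
```

```bash
python3 - <<'E'
from h import *
st()
E
```

```text
t 18.9 tcp [0.5626 0.1379 0.0609] yaw 91.24 z [ 0.003 -0.001 -1.   ] q [ 0.03  0.73 -0.54  1.83  0.54  0.73  0.78] f [ 0.6  0.1 -0.1] gap 0.002 0.0
```

Call:
apply_moves(
  rows=[
    {"xyz":[-0.001,0,0],"rotation":[0,0,0],"hand":0.0},
    {"xyz":[-0.002,0,0],"rotation":[0,0,0],"hand":0.0},
    {"xyz":[-0.003,0,0],"rotation":[0,0,0],"hand":0.0},
    {"xyz":[-0.003,0,0],"rotation":[0,0,0],"hand":0.0},
  ],
)

```text
time: 19.23
tcp_pos: [0.5651, 0.1378, 0.0608]
tcp_rot: [-0.034, 3.14, -0.003]
ft_force: [-0.7, 1.0, 0.7]
finger_gap: -0.002
grip_force: 0.5
```

```bash
python3 - <<'E'
from h import *
st()
E
```

```text
t 19.2333 tcp [0.5651 0.1378 0.0608] yaw 91.24 z [ 0.002 -0.002 -1.   ] q [ 0.03  0.74 -0.54  1.82  0.54  0.74  0.79] f [-0.7  1.   0.7] gap -0.002 0.5
```

Call:
apply_moves(
  rows=[
    {"xyz":[-0.001,0,0],"rotation":[0,0,0],"hand":0.0},
    {"xyz":[-0.002,0,0],"rotation":[0,0,0],"hand":0.0},
    {"xyz":[-0.002,0,0],"rotation":[0,0,0],"hand":0.0},
    {"xyz":[-0.002,0,0],"rotation":[0,0,0],"hand":0.0},
  ],
)

```text
time: 19.57
tcp_pos: [0.5652, 0.1378, 0.0606]
tcp_rot: [0.035, -3.14, 0.005]
ft_force: [-15.9, -0.3, 11.5]
finger_gap: 0.001
grip_force: 7.5
```

```bash
python3 - <<'E'
from h import *
st()
E
```

```text
t 19.5667 tcp [0.5652 0.1378 0.0606] yaw 91.27 z [-0.001 -0.003 -1.   ] q [ 0.03  0.74 -0.54  1.82  0.54  0.74  0.79] f [-15.9  -0.3  11.5] gap 0.001 7.5
```

A hard stop at 16 N, about 8 mm past the strike resistance (0.07 rad), so the gate should be latched. I'll back off and check.

Call:
apply_moves(
  rows=[
    {"xyz":[0.01,0,0],"rotation":[0,0,0],"hand":0.0},
    {"xyz":[0.03,0,0],"rotation":[0,0,0],"hand":0.0},
    {"xyz":[0.06,0,0],"rotation":[0,0,0],"hand":0.0},
    {"xyz":[0.08,0,-0.03],"rotation":[0,0,0],"hand":0.0},
    {"xyz":[0.09,-0.02,-0.065],"rotation":[0,0,0],"hand":0.0},
    {"xyz":[0.1,-0.04,-0.1],"rotation":[0,0,0],"hand":0.0},
    {"xyz":[0.1,-0.07,-0.13],"rotation":[0,0,0],"hand":0.0},
    {"xyz":[0.1,-0.1,-0.14],"rotation":[0,0,0],"hand":0.0},
    {"xyz":[0.1,-0.14,-0.14],"rotation":[0,0,0],"hand":0.0},
    {"xyz":[0.1,-0.18,-0.14],"rotation":[0,0,0],"hand":0.0},
    {"xyz":[0.1,-0.22,-0.14],"rotation":[0,0,0],"hand":0.0},
    {"xyz":[0.1,-0.22,-0.14],"rotation":[0,0,0],"hand":0.0},
  ],
)

```text
time: 20.57
tcp_pos: [0.4711, -0.0918, 0.2008]
tcp_rot: [-0.021, 3.14, -0.007]
ft_force: [-0.1, -1.0, -0.7]
finger_gap: 0.0
grip_force: 0.0
```

```bash
python3 - <<'E'
from h import *
st()
t=manip.capture('top');s=manip.capture('side');cv2.imwrite('pics/t8f.png',t);cv2.imwrite('pics/s8f.png',s)
b=cv2.imread('pics/t6f.png')
# yellow lines on the case tops before/after, in the top view
for n,im in(('before',b),('after',t)):
    x=im.astype(int); m=(x[:,:,2]-x[:,:,0]>50)
    out=[]
    for (c0,c1) in((198,209),(223,234),(248,258)):
        k=np.argwhere(m[176:202,c0:c1]); out.append((k.mean(0)+[176,c0]).round(2))
    print(n,out)
# profile of the top view across the gate line at gate radii 60,120,190 mm, predicted q=0 location
y=np.radians(1.3);Q=np.array([[np.cos(y),-np.sin(y)],[np.sin(y),np.cos(y)]]);H=np.array([.5755,.257])
for r in(.06,.12,.17,.19):
    for q in(0,.08):
        p=H+Q@(r*np.array([-np.sin(q),-np.cos(q)])); print(r,q,proj('top',np.r_[p,.092])[0].round(1))
    c=int(round(proj('top',np.r_[H+Q@np.array([0,-r]),.092])[0][0])); print(c,'before',b[200:224,c].sum(1)//3,'after',t[200:224,c].sum(1)//3)
E
```

```text
t 20.5667 tcp [ 0.4711 -0.0918  0.2008] yaw 90.75 z [ 0.001 -0.004 -1.   ] q [ 0.58  0.39 -0.65  1.98  0.32  0.87  1.34] f [-0.1 -1.  -0.7] gap 0.0 0.0
before [array([188., 202.]), array([187.46, 227.12]), array([186.69, 252.25])]
after [array([188., 202.]), array([187.22, 227.18]), array([186.69, 252.25])]
0.06 0 [210.8 212.5]
0.06 0.08 [210.8 214.4]
211 before [50 49 58 59 60 61 58 58 45 35 36 36 40 38 41 38 35 47 66 68 68 70 72 69] after [46 52 53 56 57 56 59 55 41 33 36 58 71 72 47 25 24 19 27 43 62 68 67 70]
0.12 0 [234.1 210.8]
0.12 0.08 [234.1 214.5]
234 before [ 61  62  60  62  59  59  44  35  42  34  52  62  59  58  60  46  93 115
 120 114 113 121 120 114] after [ 55  62  58  55  58  55  44  36  36  48  60  68  48  23  18  25  21  31
  60  70  68  72  93 110]
0.17 0 [253.6 209.4]
0.17 0.08 [253.6 214.7]
254 before [ 58  56  54  61  51  38  34  39  54  60  62  61  58  54  75 110 125 119
 113 116 120 125 127 126] after [ 55  56  55  57  42  36  34  31  47  65  63  45  24  25  17  18  48  64
  72  69  71 110 126 126]
0.19 0 [261.4 208.9]
0.19 0.08 [261.4 214.8]
261 before [ 53  56  61  62  49  37  40  36  50  55  62  60  63  52  95 123 125 118
 117 114 122 124 126 129] after [ 49  58  57  59  49  32  35  43  54  66  46  30  70  63  27  28  56  72
  69  66  73 104 127 124]
```

```bash
python3 -c "
from bench import manip
print(manip.finish_job())"
```

```text
the job is handed in; nothing more can be done
None
```

The grey case stands upright in the rack's left channel, the gate is shut with its tongue past the strike, and the stored cases have not moved; the job was handed in about 21 s into the run, though no verdict came back.

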